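# Set the bench timer for the settling test

## Task

Set the clockwork bell timer on the lab bench to 45 minutes for the settling test: first wind its dial up past the red top mark so that the bell is charged, then turn it back down to 45 minutes and let go. The timer stands loose on rubber feet, so press down on it as you twist, firmly enough that the housing does not turn or skid along with the dial (a centimetre or so of shift is all right) but without leaning hard on it (stay below 25 N). Leave the glassware, bottle and tub around it alone.

Things in the scene. Friction and masses are not known exactly. Their poses are not given: they have to be found in the camera images.
- timer: Round white clockwork timer: housing 88 mm across, 30 mm high, loose on four rubber feet 30 mm from its axis, 0.32 kg with dial. Origin: centre of the underside; z up, -x to the index mark. Unpressed it turns along with the dial. Feet on bench: friction 0.45 to 0.75, so winding needs a downward press on the dial of about 10 N, up to 14 N when slippery; above 25 N spoils it.
- dial (a joint): Dial angle relative to the housing, rad: 0 = green zero mark at the index, growing clockwise from above (winding). 0.10472 per minute: 45 min = 4.712, red top mark (55) = 5.760, hard stop at 6.126. Starts at 30 to 43 min; stays where left. Winding takes 0.16 N m, rising to 0.19 past the top (mainspring); turning back about 0.05. The arm is stiff: tenths of a mm make newtons, so press by force.
- dial_grip (a point): Centre of the black pinch bar on the dial, on the dial's axis, 51 mm above the bench. Bar 48 mm long, 14 mm wide, 28 mm tall (37 to 65 mm above the bench), a white line on top at its zero end. It stands on the flat dial disc, 68 mm across, top face 37 mm above the bench. Axes turn with the dial: x along the bar (-x towards the zero mark), y across its 14 mm, z up.
- dial_zero (a point): The wide green zero mark on the aluminium dial disc, 30 mm from the axis, 37 mm above the bench. Black ticks (long every 5 minutes) count up counter-clockwise from it, seen from above, 6 degrees a minute, to the wide red top mark at 55, the last of the scale. The minutes set are those of the tick that stands at the index.
- timer_index (a point): The black index mark on top of the housing's rim, beside the dial disc, 40 mm from the dial's axis, 30 mm above the bench; the dial is read here. Its axes are the housing's.
- table: The beech-coloured bench top, at height 0, the robot stands on it.
- flask: Clear glass conical flask, 66 mm across, 99 mm tall, loose. Origin at the centre of its underside. Not to be moved.
- tub: Yellow open square tub, 85 x 85 mm, 90 mm tall, loose. Origin at the centre of its underside. Not to be moved.
- bottle: White plastic bottle with blue cap, 68 mm across, 170 mm tall, loose. Origin at the centre of its underside. Not to be moved.
- jug: Clear plastic measuring jug with a handle, 84 mm across, 110 mm tall, loose, standing in the grey tray. Origin at the centre of its underside. Not to be moved.

How it is judged:
On the way:
1. the dial is wound up past the red top mark (55 minutes) (value of joint dial above 5.77 rad), for 0.2 s.
At the end, for the whole second after the job is handed in: After having been past the red top mark, the dial rests at 45 minutes within 1 minute (0.105 rad); the timer stands flat and still on the bench, its index mark within 20 mm of where it began; flask, tub, bottle and jug are within 20 mm of where they began (value of joint dial between 4.607 and 4.817 rad and angle between timer's own z axis and vertical below 0.05 rad and height (world z) of timer below 0.004 m and distance of each of timer_index, flask, tub, bottle, jug from where it was at the start of the episode below 0.02 m and linear speed of timer below 0.01 m/s); the robot touches nothing.
It fails at once if the timer was leaned on: more than 30 N between it and the bench (contact force between timer and table above 30 N).
It fails at once if the timer's housing turned or skidded: its index mark is more than 20 mm from where it began (distance of timer_index from where it was at the start of the episode above 0.02 m).
It fails at once if a bystander was moved by more than 20 mm (distance of any of flask, tub, bottle, jug from where it was at the start of the episode above 0.02 m).
It also fails if it takes over 64 s, if anything falls off the work surface, if the arm or the gripper's body presses on something with over 40 N, if the wrist force passes 120 N, or if a joint passes its speed limit or range.

## Robot

A 6-joint arm with a two-finger parallel gripper is mounted at the origin on the work surface. World frame = base frame: x ahead of the robot, y to its left, z up, the work surface at z = 0. Lengths are in m, angles in rad, forces in N, time in s.
With the tool pointing down it reaches from about 0.25 to 0.8 m from the base axis. Payload 8.5 kg.
Tool frame: the origin (TCP) lies at the very end of the fingers, on their centre line; the grasp point (between the pads) lies 19 mm behind it (manip.grasp_offset is the z of the grasp point in the tool frame, in m); z points along the fingers, y is the line along which they close (so a half turn about z gives the same grasp; the last joint's range is limited). The gripper opens to 85 mm and grips with 20 to 120 N. Pads are 22 mm wide; open, the fingers measure 114 mm over their backs; the gripper's body (76 mm by 85 mm) begins 54 mm behind the grasp point. The pads swing forward as they close: fully open they stand 13 mm farther back than shut.
Start: joints at [1.238, 0.238, -0.013, 1.319, 0, 1.571], TCP at [0.171, 0.496, 0.231] pointing down, gripper open.
Joint ranges: [-2.66, 2.66], [-1.03, 1.9], [-1.14, 1.46], [-1.82, 2.27], [-1.45, 1.34], [-3.14, 3.14]. Speed limits (rad/s): [2.22, 2.22, 2.79, 3.14, 3.14, 3.14].

## Interface

Orientations are given as a 3x3 rotation matrix whose columns are the frame's x, y, z axes.
In Python, from workcell import manip gives the robot as it stands.
- The arm moves only by the shell command python3 -m creep 'ROWS' [FORCE]. ROWS is JSON, one flat list of numbers, 7 for each row, row after row: the shift along the tool's x, y, z in m, then the turn, a rotation vector about the tool's x, y, z in degrees, then the closure, from 0 (fully open) to 1 (shut). In form: [x, y, z, rx, ry, rz, fingers, x, y, z, rx, ry, rz, fingers, ...]. A call has 1 to 20 rows; each row shifts and turns the commanded pose from where the row before left it, along the tool's axes as they then stand; what a row does not reach is not made up. A row lasts 1/12 s, in which the tool goes at most 41.7 mm and 7.16 degrees, less where a joint would pass 70% of its speed; a pose out of reach is approached as far as the arm can. A call with a gripper value outside its range is refused whole. The fingers move at their own pace and stop on an object; FORCE is the grip in N (left out, the last holds). Time passes only in rows, so rows that do not move let the fingers close. It gives the time, the measured TCP pose, the force, the opening and the grip force at its end, in the units of the state.
- manip.state(): the state, without advancing time (a new reading comes with each control period).
- manip.snapshot(name): name is "scene" or "top"; returns (picture, depth): 400x640x3 uint8, red, green, blue; 400x640 float32, m along the optical axis (not along the pixel's ray), 0 where there is no reading.
- manip.calibration(name): a dict with "mtx" (3x3 intrinsics, pixels), "position" and "attitude" of the camera in the world. Camera axes: x right, y up, looking along -z (the intrinsics and any distortion apply to the point x, -y, -z); pixel columns grow to the right and rows downward; lengths in m; the calibration is good to about 2 mm. A picture is of the moment at which its call begins. calibration takes no time and is no camera call.
- manip.sign_off(): hands the job in; it is judged then, once.
The state is a dict: "t": time; "qpos": joint angles; "joint_vel": joint speeds; "joint_torque": joint torques, N m; "eef_pos": TCP position; "orientation": TCP orientation; "force": force on the tool from outside, world axes, zero at the start; "ft_torque": the same for the moment, N m; "grip_width": opening from 0.0 (shut) to 1.0 (fully open); "finger_force": force on a finger pad.
Only numpy, scipy, OpenCV 4.12 (cv2) and the standard library are available. Lean on these libraries where they do the work, as an engineer would, in place of code of your own. Each camera call takes 0.05 s, during which the arm holds its last target. There are 200 camera calls.

## Working session

There is one attempt and no reset: what is moved stays moved. The work goes in short steps, Python scripts to look and compute and a shell command to move; the robot and the scene stay as the last step left them, time stands still between calls to the robot, and variables do not carry over. Pictures are saved under pics/ and viewed, at most 10 in all, crops included, and the job is handed in when it is done.

```bash
mkdir -p pics
python3 - <<'E'
from workcell import manip
import cv2
for n in("scene","top"):
    p,d=manip.snapshot(n); cv2.imwrite(f"pics/{n}0.png",p[:,:,::-1])
    c=manip.calibration(n); print(n,c)
print(manip.state(), manip.grasp_offset)
E
```

```text
scene {'mtx': array([[470.42753342,   0.        , 315.55472916],
       [  0.        , 470.42753342, 200.62985096],
       [  0.        ,   0.        ,   1.        ]]), 'position': array([ 1.4676691 , -0.57141385,  0.73024591]), 'attitude': array([[ 0.6112354 , -0.41400437,  0.6745307 ],
       [ 0.7911732 ,  0.34211552, -0.50695358],
       [-0.02088642,  0.84353859,  0.53666228]])}
top {'mtx': array([[467.34641086,   0.        , 318.07335134],
       [  0.        , 467.34641086, 199.24996288],
       [  0.        ,   0.        ,   1.        ]]), 'position': array([0.36481526, 0.08050748, 1.21315584]), 'attitude': array([[-0.04007519,  0.97871182, -0.20128872],
       [-0.99918337, -0.03821361,  0.01312717],
       [ 0.00515575,  0.20165041,  0.97944399]])}
{'t': 0.1, 'qpos': array([ 1.23799715e+00,  2.38727964e-01, -1.41961539e-02,  1.31920600e+00,
        1.56163104e-05,  1.57082260e+00]), 'joint_vel': array([ 8.72420066e-05, -2.48983506e-03,  7.82084833e-04,  9.45870213e-04,
        1.53924004e-03,  4.16182708e-04]), 'joint_torque': array([ 2.91465458e-04, -5.39721036e+01,  3.46996379e+01,  1.34142040e-02,
       -4.85016903e-05, -1.72913519e-05]), 'eef_pos': array([0.17138018, 0.49582682, 0.23072795]), 'orientation': array([[-9.45122993e-01,  3.26714441e-01, -4.50496867e-04],
       [ 3.26714751e-01,  9.45122159e-01, -1.25551022e-03],
       [ 1.55812505e-05, -1.33379555e-03, -9.99999110e-01]]), 'force': array([ 1.49400143,  0.09975799, -0.37725799]), 'ft_torque': array([0.00956695, 0.05859345, 0.00217341]), 'finger_force': 0.0, 'grip_width': 0.9996040560432331} -0.0187
```

View pics/top0.png

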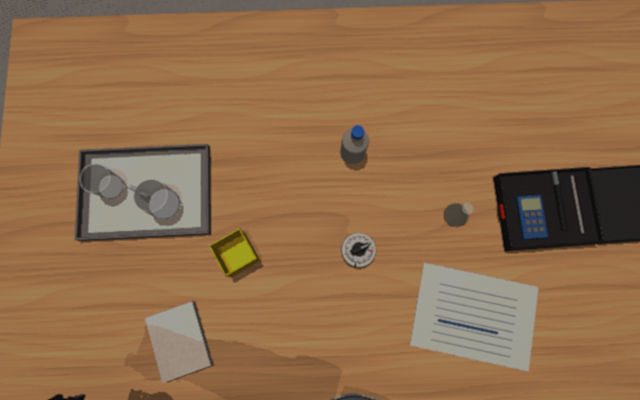

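View pics/scene0.png

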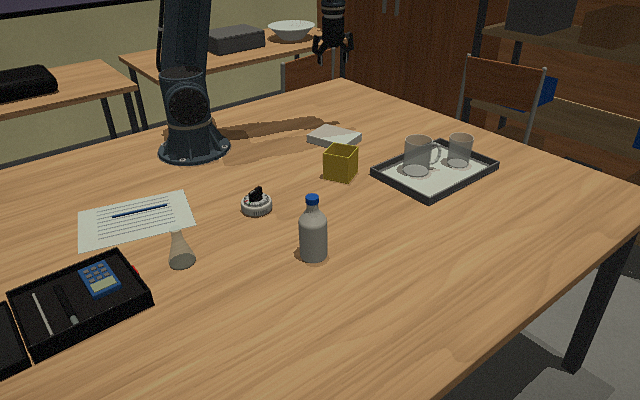

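The top view shows the timer at about (359,250), the bottle at (355,145), the tub at (236,253) and the flask at (458,213). The jug is in the tray on the left. Next I measure the timer and enlarge it.

```bash
cat > h.py <<'E'
from workcell import manip
import numpy as np, cv2
def ray(n,u,v,z):
    c=manip.calibration(n);K=c["mtx"]
    d=c["attitude"]@np.array([(u-K[0,2])/K[0,0],-(v-K[1,2])/K[1,1],-1.])
    p=c["position"]; return p+d*(z-p[2])/d[2]
def proj(n,P):
    c=manip.calibration(n);K=c["mtx"]
    q=c["attitude"].T@(np.array(P)-c["position"]); return K[0,2]+K[0,0]*q[0]/-q[2],K[1,2]-K[1,1]*q[1]/-q[2]
E
python3 - <<'E'
from h import *
acc=np.mean([manip.snapshot("top")[0].astype(float) for _ in range(4)],0).astype(np.uint8)
cv2.imwrite("pics/avg_top.png",acc[:,:,::-1])
u0,v0=335,226;w=48
crop=acc[v0:v0+w,u0:u0+w]
hsv=cv2.cvtColor(acc,cv2.COLOR_RGB2HSV).astype(int)
sub=hsv[v0:v0+w,u0:u0+w]
H,S,V=sub[...,0],sub[...,1],sub[...,2]
def cen(m,name,z):
    ys,xs=np.nonzero(m); 
    if len(xs): u,v=xs.mean()+u0,ys.mean()+v0; print(name,len(xs),u,v,ray("top",u,v,z))
white=((S<60)&(V>90)).astype(np.uint8)
cs,_=cv2.findContours(white,cv2.RETR_EXTERNAL,cv2.CHAIN_APPROX_NONE)
c=max(cs,key=cv2.contourArea); e=cv2.fitEllipse(cv2.convexHull(c)); print(e)
print("axis",ray("top",e[0][0]+u0,e[0][1]+v0,.030))
yy,xx=np.mgrid[:w,:w]; near=(xx-e[0][0])**2+(yy-e[0][1])**2<15**2
cen(near&(H>40)&(H<90)&(S>60),"green",.037)
cen(near&((H<8)|(H>170))&(S>80),"red",.037)
cen(near&(V<60),"black",.06)
for n,z in(("top",0),):
  for nm,u,v in(("bottlecap",357,131),("tub",236,253),("flask",457,214)): print(nm,ray(n,u,v,{"bottlecap":.17,"tub":.03,"flask":.0}[nm]))
cv2.imwrite("pics/crop0.png",cv2.resize(crop,(576,576),interpolation=cv2.INTER_CUBIC)[:,:,::-1])
E
```

```text
((23.19225311279297, 23.667869567871094), (33.326072692871094, 34.058570861816406), 131.79132080078125)
axis [ 0.47389536 -0.03154566  0.03      ]
green 2 369.5 244.0 [ 0.48637256 -0.06020191  0.037     ]
red 7 370.14285714285717 250.28571428571428 [ 0.47051073 -0.06083276  0.037     ]
black 137 357.97080291970804 249.27007299270073 [ 0.47212948 -0.02821475  0.06      ]
bottlecap [ 0.73929156 -0.03147174  0.17      ]
tub [0.47771892 0.27709078 0.03      ]
flask [ 0.56015545 -0.30027892  0.        ]
```

View pics/crop0.png

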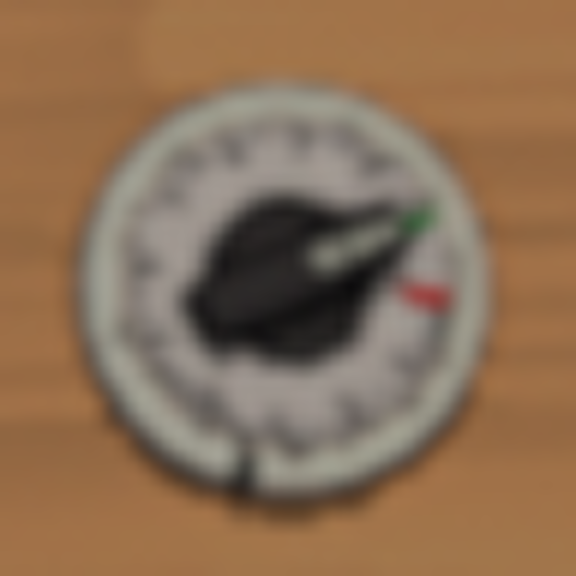

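The timer is centred at about (358,250). The index is at (354.7,264.7) and the green mark at (369.5,243.5), so it reads about 38 min. I cross-check the axis in the scene view and work out the first move.

Run:
```python
from h import *
ang=lambda d:np.degrees(np.arctan2(d[1],d[0]))
A=ray("top",358.2,249.7,.03)
i=ray("top",354.75,264.7,.03)-A; A2=ray("top",*proj("top",[A[0],A[1],.037]),.037); g=ray("top",369.5,243.5,.037)-A2; r=ray("top",369.9,250.2,.037)-A2
print(A,"idx",ang(i),np.linalg.norm(i),"green",ang(g),np.linalg.norm(g),"red",ang(r), "min",((ang(i)-ang(g))%360)/6)
p,_=manip.snapshot("scene");u0,v0,w=232,176,50
sub=cv2.cvtColor(p,cv2.COLOR_RGB2HSV)[v0:v0+w,u0:u0+w].astype(int)
m=((sub[...,1]<70)&(sub[...,2]>80)).astype(np.uint8)
c=max(cv2.findContours(m,cv2.RETR_EXTERNAL,cv2.CHAIN_APPROX_NONE)[0],key=cv2.contourArea)
h=cv2.convexHull(c)[:,0,:]+[u0,v0]
print("bbox",h.min(0),h.max(0),"mid",ray("scene",(h[:,0].min()+h[:,0].max())/2,(h[:,1].min()+h[:,1].max())/2,.018))
s=manip.state();R=s["orientation"]
for T in (209,119+90):
    pass
b=ang(g)+90+180; print("y-angle target",b,"now",ang(R[:,1]),"tool shift to z .12",R.T@(np.array([A[0],A[1],.12])-s["eef_pos"]))
cv2.imwrite("pics/crop1.png",cv2.resize(p[v0:v0+w,u0:u0+w],(600,600),interpolation=cv2.INTER_CUBIC)[:,:,::-1])
```

```text
[ 0.47381352 -0.03156059  0.03      ] idx 163.7922318336576 0.038796599917892256 green -64.30420843013381 0.03187175723909204 red -96.09856658079902 min 38.01607337729857
bbox [241 193] [271 215] mid [ 0.47994174 -0.03815714  0.018     ]
y-angle target 205.69579156986617 now 70.9315496443948 tool shift to z .12 [-0.45812066 -0.39986609  0.11130184]
```

View pics/crop1.png

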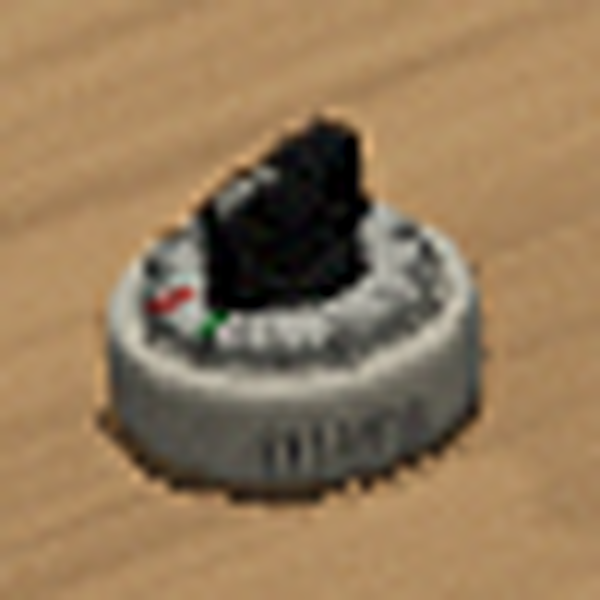

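The crop shows the bar's zero end pointing at green (210,322), with red at (170,298) left of it. That agrees with the top view. I move above the timer now.

```bash
python3 -m creep '[-0.0254,-0.0222,0,0,0,0,0,-0.0254,-0.0222,0,0,0,0,0,-0.0254,-0.0222,0,0,0,0,0,-0.0254,-0.0222,0,0,0,0,0,-0.0254,-0.0222,0,0,0,0,0,-0.0254,-0.0222,0,0,0,0,0,-0.0254,-0.0222,0,0,0,0,0,-0.0254,-0.0222,0,0,0,0,0,-0.0254,-0.0222,0,0,0,0,0,-0.0254,-0.0222,0,0,0,0,0,-0.0254,-0.0222,0,0,0,0,0,-0.0254,-0.0222,0,0,0,0,0,-0.0254,-0.0222,0,0,0,0,0,-0.0254,-0.0222,0,0,0,0,0,-0.0254,-0.0222,0,0,0,0,0,-0.0254,-0.0222,0,0,0,0,0,-0.0254,-0.0222,0,0,0,0,0,-0.0254,-0.0222,0,0,0,0,0]' 60
python3 -m creep '[0,0,0,0,0,-7.1,0,0,0,0,0,0,-7.1,0,0,0,0,0,0,-7.1,0,0,0,0,0,0,-7.1,0,0,0,0,0,0,-7.1,0,0,0,0,0,0,-7.1,0,0,0,0,0,0,-7.1,0,0,0,0,0,0,-7.1,0,0,0,0,0,0,-7.1,0,0,0,0,0,0,-7.1,0,0,0,0,0,0,-7.1,0,0,0,0,0,0,-7.1,0,0,0,0,0,0,-7.1,0,0,0,0,0,0,-7.1,0,0,0,0,0,0,-7.1,0,0,0,0,0,0,-7.1,0,0,0,0,0,0,-7.1,0,0,0,0,0,0,-7.1,0,0,0,0,0,0,-7.1,0,0,0,0,0,0,0,0]'
python3 - <<'E'
from h import *
s=manip.state();R=s["orientation"];print(s["eef_pos"],s["qpos"],s["force"],np.degrees(np.arctan2(R[1,1],R[0,1])))
print("scene axis",ray("scene",255.9,201.4,.03))
for n in("scene",):
  p,_=manip.snapshot(n)
  print(proj(n,s["eef_pos"]))
A=np.array([.474,-.0325,.12]); print(R.T@(A-s["eef_pos"]))
E
```

```text
t: 1.85
eef_pos: [0.4736, -0.0326, 0.2314]
orientation: [[-0.945, 0.327, 0.0], [0.327, 0.945, -0.0], [-0.0, 0.0, -1.0]]
force: [0.8, 0.6, 0.5]
grip_width: 1.004
finger_force: 0.0
t: 3.52
eef_pos: [0.473, -0.0309, 0.2313]
orientation: [[0.441, -0.898, -0.0], [-0.898, -0.441, -0.0], [0.0, 0.0, -1.0]]
force: [0.0, -1.1, -0.3]
grip_width: 1.0
finger_force: 0.0
[ 0.47302634 -0.03086254  0.23132018] [-6.50902342e-02  1.50942316e-01 -1.25462845e-01  1.29444362e+00
 -9.62254566e-05 -2.09251703e+00] [ 0.03967224 -1.1363542  -0.27249291] -153.83700142294012
scene axis [ 0.48495632 -0.0403188   0.03      ]
(np.float64(249.65936833851538), np.float64(132.4132232221002))
[ 0.00189263 -0.00016231  0.11132028]
```

```bash
python3 -m creep '[0.003,-0.002,0.03,0,0,0,0,0,0,0.03,0,0,0,0,0,0,0.03,0,0,0,0,0,0,0.03,0,0,0,0,0,0,0.025,0,0,0,0,0,0,0.015,0,0,0,0,0,0,0,0,0,0,0]'
python3 - <<'E'
from h import *
p,_=manip.snapshot("scene");q,_=manip.snapshot("top")
u0,v0,w=218,150,75
a=cv2.resize(p[v0:v0+w,u0:u0+w],(400,400),interpolation=cv2.INTER_CUBIC)
b=cv2.resize(q[212:287,320:395],(400,400),interpolation=cv2.INTER_CUBIC)
cv2.imwrite("pics/c2.png",np.hstack([a,b])[:,:,::-1])
s=manip.state();print(s["eef_pos"],s["force"],proj("scene",s["eef_pos"]),proj("top",s["eef_pos"]))
E
```

```text
t: 4.15
eef_pos: [0.4739, -0.0326, 0.0684]
orientation: [[0.432, -0.902, -0.005], [-0.902, -0.432, 0.0], [-0.003, 0.005, -1.0]]
force: [-0.6, 0.5, -0.9]
grip_width: 0.996
finger_force: 0.0
[ 0.47607685 -0.03273732  0.07145478] [ 1.01136316 -0.03045893 -0.16529392] (np.float64(255.22121699736383), np.float64(186.43255128282982)) (np.float64(360.14142846769306), np.float64(247.12728478376596))
```

View pics/c2.png

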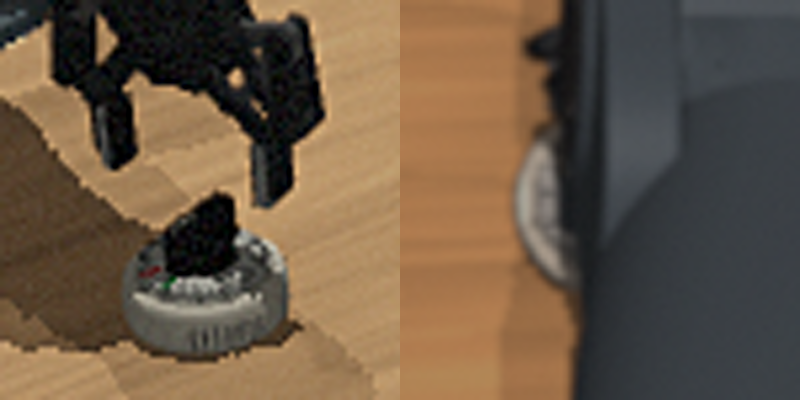

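The fingertips, at (120,165) and (272,205) in the left panel, straddle the bar top at (200,222). Relative to the bar the alignment is good to about 2 mm. I descend and close gently.

```bash
python3 -m creep '[0,0,0.01,0,0,0,0,0,0,0.01,0,0,0,0,0,0,0.009,0,0,0,0,0,0,0,0,0,0,0,0,0,0,0,0,0,0.5,0,0,0,0,0,0,0.5,0,0,0,0,0,0,0.6,0,0,0,0,0,0,0.65,0,0,0,0,0,0,0.65]' 25
python3 - <<'E'
from workcell import manip
s=manip.state();print(s["eef_pos"],s["force"],s["ft_torque"],s["grip_width"],s["finger_force"])
E
```

```text
t: 5.0
eef_pos: [0.4764, -0.0328, 0.0427]
orientation: [[0.436, -0.9, 0.001], [-0.9, -0.436, -0.0], [0.0, -0.0, -1.0]]
force: [-0.1, -0.1, 0.2]
grip_width: 0.347
finger_force: 0.0
[ 0.4764384  -0.032759    0.04270112] [-0.14969017 -0.12718375  0.20027095] [ 0.04186338 -0.00518041  0.01304353] 0.3469503990075835 0.0
```

```bash
python3 -m creep '[0,0,0,0,0,0,0.75,0,0,0,0,0,0,0.78,0,0,0,0,0,0,0.8,0,0,0,0,0,0,0.82,0,0,0,0,0,0,0.84,0,0,0,0,0,0,0.86,0,0,0,0,0,0,0.9,0,0,0,0,0,0,0.9]' 25
```

```text
t: 5.67
eef_pos: [0.476, -0.0328, 0.0423]
orientation: [[0.436, -0.9, -0.0], [-0.9, -0.436, -0.0], [0.0, 0.0, -1.0]]
force: [-1.6, -1.7, 3.5]
grip_width: 0.157
finger_force: 25.5
```

```bash
python3 -m creep '[0,0,0,0,0,0,1,0,0,0,0,0,0,1,0,0,0.0002,0,0,0,1,0,0,0,0,0,0,1,0,0,0,0,0,0,1]' 60; python3 -m creep '[0,0,0.0002,0,0,0,1,0,0,0,0,0,0,1,0,0,0,0,0,0,1]'
```

```text
t: 6.08
eef_pos: [0.476, -0.0328, 0.0424]
orientation: [[0.436, -0.9, -0.0], [-0.9, -0.436, -0.0], [0.0, 0.0, -1.0]]
force: [-3.5, -1.1, 7.6]
grip_width: 0.149
finger_force: 62.7
t: 6.33
eef_pos: [0.476, -0.0328, 0.0424]
orientation: [[0.436, -0.9, 0.0], [-0.9, -0.436, -0.0], [0.0, 0.0, -1.0]]
force: [-5.1, -1.6, 10.1]
grip_width: 0.146
finger_force: 63.0
```

```bash
python3 -m creep '[-0.0002,0.0004,0.0002,0,0,0,1,0,0,0,0,0,0,1,0,0,0.0001,0,0,0,1,0,0,0,0,0,0,1,0,0,0,0,0,0,1]'
```

```text
t: 6.75
eef_pos: [0.476, -0.0328, 0.0424]
orientation: [[0.436, -0.9, 0.001], [-0.9, -0.436, -0.0], [0.001, -0.001, -1.0]]
force: [-3.7, -1.2, 12.9]
grip_width: 0.15
finger_force: 63.2
```

```bash
python3 -m creep '[-0.0003,0.0005,0.0002,0,0,0,1,0,0,0,0,0,0,1,0,0,0,0,0,2,1,0,0,0,0,0,3,1,0,0,0,0,0,4,1,0,0,0,0,0,4,1,0,0,0,0,0,4,1,0,0,0,0,0,3,1,0,0,0,0,0,0,1]'
python3 - <<'E'
from workcell import manip
s=manip.state();print(s["eef_pos"],s["force"],s["ft_torque"],s["qpos"])
E
```

```text
t: 7.5
eef_pos: [0.476, -0.0328, 0.0424]
orientation: [[0.098, -0.995, 0.002], [-0.995, -0.098, -0.0], [0.001, -0.002, -1.0]]
force: [-3.0, -1.2, 12.6]
grip_width: 0.148
finger_force: 63.2
[ 0.4760267  -0.03280302  0.04236473] [-3.01605308 -1.2066323  12.61094579] [-0.31545104  0.66743228 -0.10994915] [-6.86301257e-02  3.02877806e-01 -4.52701895e-01  8.13197054e-01
 -2.66174956e-04 -1.73790973e+00]
```

```bash
python3 -m creep '[-0.0003,0.0003,0.0002,0,0,0,1,0,0,0,0,0,3,1,0,0,0,0,0,4,1,0,0,0,0,0,4,1,0,0,0,0,0,4,1,0,0,0,0,0,4,1,0,0,0,0,0,4,1,0,0,0,0,0,4,1,0,0,0,0,0,3,1,0,0,0,0,0,0,1]'
python3 - <<'E'
from h import *
s=manip.state();print(s["force"],s["ft_torque"],s["qpos"][5])
p,_=manip.snapshot("scene");q,_=manip.snapshot("top")
a=cv2.resize(p[172:227,228:283],(400,400),interpolation=cv2.INTER_CUBIC)
b=cv2.resize(q[222:277,330:385],(400,400),interpolation=cv2.INTER_CUBIC)
cv2.imwrite("pics/c3.png",np.hstack([a,b])[:,:,::-1])
E
```

```text
t: 8.33
eef_pos: [0.4761, -0.0328, 0.0424]
orientation: [[-0.413, -0.911, 0.003], [-0.911, 0.413, -0.001], [-0.0, -0.003, -1.0]]
force: [-2.6, -1.8, 13.8]
grip_width: 0.151
finger_force: 63.4
[-2.60363554 -1.83223832 13.81237967] [-0.44825414  0.63228575 -0.0720934 ] -1.2137839097555492
```

View pics/c3.png

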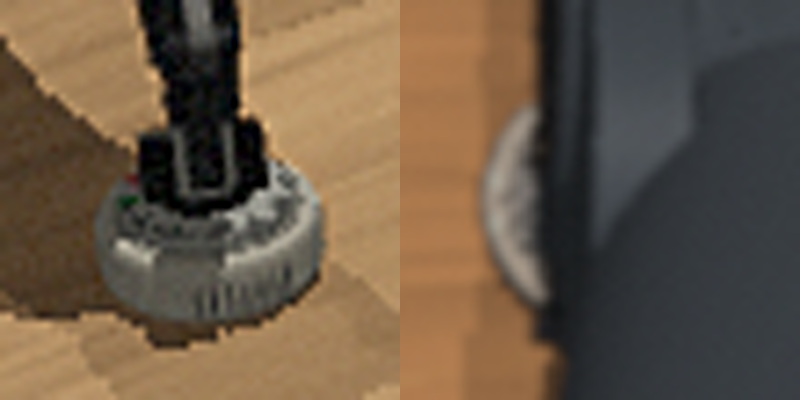

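The housing slots are where they were (about 1.5 px off, opposite to the winding), so the housing is holding. The green mark has turned clockwise. I wind the remaining 62°.

```bash
python3 -m creep '[0,0,0.0001,0,0,3,1,0,0,0,0,0,4,1,0,0,0,0,0,4,1,0,0,0,0,0,4,1,0,0,0,0,0,4,1,0,0,0,0,0,4,1,0,0,0,0,0,4,1,0,0,0,0,0,3,1,0,0,0,0,0,0,1]'
python3 -m creep '[0,0,0.0001,0,0,3,1,0,0,0,0,0,4,1,0,0,0,0,0,4,1,0,0,0,0,0,4,1,0,0,0,0,0,4,1,0,0,0,0,0,4,1,0,0,0,0,0,4,1,0,0,0,0,0,3,1,0,0,0,0,0,2,1,0,0,0,0,0,0,1,0,0,0,0,0,0,1,0,0,0,0,0,0,1]'
python3 - <<'E'
from workcell import manip
s=manip.state();print(s["force"],s["ft_torque"],s["qpos"][5])
E
```

```text
t: 9.18
eef_pos: [0.4761, -0.0328, 0.0424]
orientation: [[-0.813, -0.583, 0.003], [-0.583, 0.813, -0.001], [-0.002, -0.002, -1.0]]
force: [-3.7, -2.5, 14.9]
grip_width: 0.146
finger_force: 63.6
t: 10.18
eef_pos: [0.4761, -0.0328, 0.0423]
orientation: [[-0.998, -0.067, 0.003], [-0.067, 0.998, -0.001], [-0.003, -0.001, -1.0]]
force: [-2.8, -1.4, 16.4]
grip_width: 0.152
finger_force: 63.7
[-2.81921365 -1.41862774 16.4302756 ] [-0.57308074  0.75279046 -0.0699391 ] -0.13489060244306836
```

```bash
python3 -m creep '[0,0,0,0,0,2,1,0,0,0,0,0,0,1,0,0,0,0,0,0,1,0,0,0,0,0,0,1,0,0,0,0,0,0,1]'
python3 -m creep '[0,0,0,0,0,-3,1,0,0,0,0,0,-4,1,0,0,0,0,0,-4,1,0,0,0,0,0,-4,1,0,0,0,0,0,-4,1,0,0,0,0,0,-4,1,0,0,0,0,0,-4,1,0,0,0,0,0,-4,1,0,0,0,0,0,-4,1,0,0,0,0,0,-4,1,0,0,0,0,0,-4,1,0,0,0,0,0,-4,1,0,0,0,0,0,-4,1,0,0,0,0,0,-4,1,0,0,0,0,0,-4,1,0,0,0,0,0,-4,1,0,0,0,0,0,-4,1,0,0,0,0,0,-3,1,0,0,0,0,0,-2,1,0,0,0,0,0,0,1]'
python3 -m creep '[0,0,-0.0005,0,0,0,1,0,0,-0.0003,0,0,0,1,0,0,0,0,0,0,1]'
python3 - <<'E'
from workcell import manip
s=manip.state();print(s["force"],s["ft_torque"],s["qpos"][5])
E
```

```text
t: 10.6
eef_pos: [0.4761, -0.0328, 0.0423]
orientation: [[-0.999, -0.032, 0.003], [-0.032, 0.999, -0.001], [-0.003, -0.001, -1.0]]
force: [-3.1, -1.9, 16.4]
grip_width: 0.149
finger_force: 63.7
t: 12.27
eef_pos: [0.4761, -0.0328, 0.0423]
orientation: [[-0.276, -0.961, 0.003], [-0.961, 0.276, -0.001], [0.0, -0.003, -1.0]]
force: [-3.0, -2.6, 17.0]
grip_width: 0.143
finger_force: 63.8
t: 12.52
eef_pos: [0.476, -0.0327, 0.0424]
orientation: [[-0.279, -0.96, 0.002], [-0.96, 0.279, -0.001], [0.0, -0.002, -1.0]]
force: [0.0, -3.4, 8.3]
grip_width: 0.15
finger_force: 62.4
[ 0.04793336 -3.36279647  8.28173899] [-0.60915141 -0.04542786  0.08341681] -1.3567347376903016
```

```bash
python3 -m creep '[0,0,0,0,0,0,0.8,0,0,0,0,0,0,0.7,0,0,0,0,0,0,0.5,0,0,0,0,0,0,0.2,0,0,0,0,0,0,0,0,0,0,0,0,0,0,0,0,-0.01,0,0,0,0,0,0,-0.03,0,0,0,0,0,0,-0.04,0,0,0,0,0,0,-0.04,0,0,0,0,0,0,-0.04,0,0,0,0,-0.036,0.0106,0,0,0,0,0,-0.036,0.0106,0,0,0,0,0,-0.036,0.0106,0,0,0,0,0,-0.036,0.0106,0,0,0,0,0,-0.036,0.0106,0,0,0,0,0,-0.036,0.0106,0,0,0,0,0,0,0,0,0,0,0,0]' 25
python3 - <<'E'
from h import *
acc=np.mean([manip.snapshot("top")[0].astype(float) for _ in range(4)],0).astype(np.uint8)
cv2.imwrite("pics/avg_top2.png",acc[:,:,::-1])
old=cv2.cvtColor(cv2.imread("pics/avg_top.png"),cv2.COLOR_BGR2RGB)
f=lambda a:cv2.resize(a[226:274,335:383],(400,400),interpolation=cv2.INTER_CUBIC)
cv2.imwrite("pics/c4.png",np.hstack([f(old),f(acc)])[:,:,::-1])
for a in(old,acc):
    s=cv2.cvtColor(a,cv2.COLOR_RGB2HSV).astype(int)[226:274,335:383];H,S,V=s[...,0],s[...,1],s[...,2]
    w=((S<60)&(V>90)).astype(np.uint8)
    e=cv2.fitEllipse(cv2.convexHull(max(cv2.findContours(w,0,1)[0],key=cv2.contourArea)))[0]
    out=[np.array(e)]
    yy,xx=np.mgrid[:48,:48];near=np.hypot(xx-e[0],yy-e[1])<14.5
    for m in((H>40)&(H<90)&(S>50),((H<8)|(H>170))&(S>70)):
        wt=(m&near)*S; out.append(np.array([(xx*wt).sum()/wt.sum(),(yy*wt).sum()/wt.sum()]))
    ring=(np.hypot(xx-e[0],yy-e[1])>13.5)&(np.hypot(xx-e[0],yy-e[1])<16.5)&(yy>e[1]+8)
    wt=ring*np.clip(110-V,0,None); out.append(np.array([(xx*wt).sum()/wt.sum(),(yy*wt).sum()/wt.sum()]))
    A=ray("top",e[0]+335,e[1]+226,.03)[:2]
    for k,o,z in zip("GRI",out[1:],(.037,.037,.03)):
        P=ray("top",o[0]+335,o[1]+226,z)[:2]-A; print(k,o,np.degrees(np.arctan2(P[1],P[0])),np.hypot(*P))
    print("A",A)
E
```

```text
t: 14.02
eef_pos: [0.4738, 0.1982, 0.2016]
orientation: [[-0.274, -0.962, 0.0], [-0.962, 0.274, 0.002], [-0.002, 0.0, -1.0]]
force: [-0.1, 0.4, 0.5]
grip_width: 0.999
finger_force: 0.0
G [34.25680934 17.80155642] -65.15056266867569 0.030938840469638733
R [35.15234375 24.30175781] -96.66690504851381 0.02950796385513004
I [19.944 38.776] 164.60628884890968 0.038942234958165144
A [ 0.47389536 -0.03154566]
G [34.7866242  25.57006369] -103.85236737844919 0.029920780230923434
R [31.86285714 30.76685714] -133.5174218360189 0.02883474915866242
I [20.         38.58333333] 166.11766864329485 0.03880137879339531
A [ 0.47449247 -0.0306856 ]
```

View pics/c4.png

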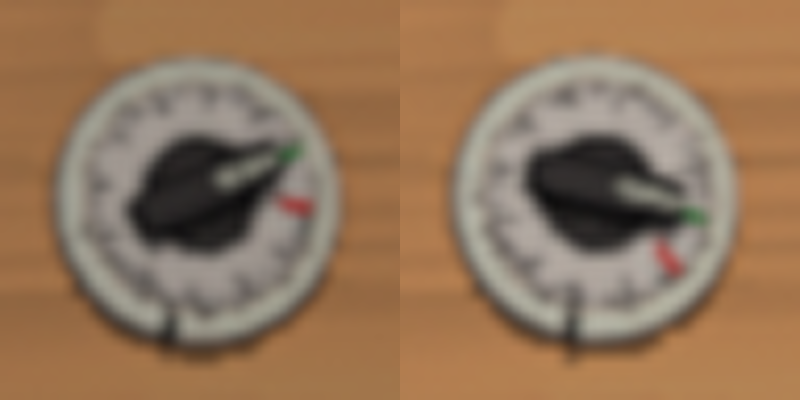

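The timer now reads about 45 min: index at 166°, green at -104°, so 270° apart. The axis has moved only about 1 mm. The turn back was 72°, so the peak was about 340°, past the 330.6° needed. I hand it in.

```bash
python3 -c "
from workcell import manip; print(manip.sign_off())"
```

```text
the job is handed in; nothing more can be done
None
```

I wound the timer to about 57 min, past the red mark (estimated from how far the tool turned), and set it back to about 45 min as read in the top camera. The housing shifted about 1 mm, the press peaked at about 17 N, and the job was handed in at about 14 s with no verdict returned.

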